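# Tip the hopper bin and scoop out the elbows

## Robot

A 6-joint arm with a two-finger parallel gripper is mounted at the origin on the work surface. World frame = base frame: x ahead of the robot, y to its left, z up, the work surface at z = 0. Lengths are in mm, angles in rad, forces in N, time in s.
With the tool pointing down it reaches from about 400 to 925 mm from the base axis. Payload 12.5 kg.
Tool frame: the origin (TCP) lies on the front face of the gripper's body, between the roots of the fingers; the fingertips stand 78 mm ahead of it and the grasp point (between the pads) lies 59 mm ahead of it (env.nose_length is the distance from the TCP to the fingertips, in mm); z points along the fingers, y is the line along which they close (so a half turn about z gives the same grasp; the last joint's range is limited). The gripper opens to 95 mm and grips with 3 to 60 N. Pads are 20 mm wide; open, the fingers measure 119 mm over their backs; the gripper's body (75 mm by 180 mm) begins 59 mm behind the grasp point.
Start: joints at [-0.106, 0.491, 1.559, -0, 1.092, -0.106], TCP at [625.01, 0.022, 292.261] pointing down, gripper open.
Joint ranges: [-3.1, 3.1], [-0.84, 2.19], [0.05, 2.79], [-1.13, 4.28], [0.06, 2.93], [-2.69, 2.69]. Speed limits (rad/s): [2.22, 2.22, 2.79, 3.14, 3.14, 3.14].

## Interface

Orientations are given as [roll, pitch, yaw] about the fixed x, y, z axes, in that order (R = Rz(yaw) Ry(pitch) Rx(roll)).
In Python, from cell import env gives the robot as it stands.
- The arm moves only by the tool jog_arm, never from a script. Its argument "motion" is a list of rows, each a list of 7 numbers: the turn, a rotation vector about the tool's x, y, z in degrees, then the shift along the tool's x, y, z in mm, then the finger opening in mm, from 0 to 95.1. In form: [[wx, wy, wz, x, y, z, hand], ...]. A call has 1 to 10 rows; each row shifts and turns the commanded pose from where the row before left it, along the tool's axes as they then stand; what a row does not reach is not made up. A row lasts 1/8 s, in which the tool goes at most 62.5 mm and 10.7 degrees, less where a joint would pass 70% of its speed; a pose out of reach is approached as far as the arm can. A call is refused whole if a number of a shift passes 62.5 or a number of a turn 10.7, either way. A call with a gripper value outside its range is refused whole. The fingers move at their own pace and stop on an object; the grip force is fixed at half the most. Time passes only in rows, so rows that do not move let the fingers close. It gives the time, the measured TCP pose, the force, the opening and the grip force at its end, in the units of the state.
- env.state(): the state, without advancing time (a new reading comes with each control period).
- env.read_camera(name): name is "scene" or "side" or "wrist"; returns a dict with "color" (420x560x3 uint8, red, green, blue), "z_map" (420x560 float32, mm along the optical axis (not along the pixel's ray), 0 where there is no reading), "camera_matrix" (3x3 intrinsics, pixels), "world_to_cam" (4x4, takes a point from world to camera coordinates). Camera axes: x right, y up, looking along -z (the intrinsics and any distortion apply to the point x, -y, -z); pixel columns grow to the right and rows downward; lengths in mm; the calibration is good to about 2 mm. A picture is of the moment at which its call begins.
- env.job_done(): hands the job in; it is judged then, once.
Trained networks look in the newest picture that a camera, given by its name, has taken for a name from the list of things; names that differ only in an ending like _2 or _b are one class to them, and where a whole thing is asked for, a point or a joint stands for the part that bears it (a point fixed in the world has none). Each returns a list of dicts, best first, with "score" (0 to 1); they miss things now and then, are a little off and sometimes report something else, mostly with a low value. They report only what shows in the picture. A call takes as long as a camera call. They do not tell look-alikes from the thing itself.
- env.recognise(camera, thing): "location" ([column, row] in pixels, amid what is visible of it).
The state is a dict: "t": time; "joints": joint angles; "qvel": joint speeds; "tau": joint torques, N m; "eef_pos": TCP position; "tcp_rot": TCP orientation; "ft_force": force on the tool from outside, world axes, zero at the start; "moment": the same for the moment, N m; "opening": opening from 0.0 (shut) to 1.0 (fully open); "grip_force": force on a finger pad.
Only numpy, scipy, OpenCV 4.12 (cv2) and the standard library are available. Lean on these libraries where they do the work, as an engineer would, in place of code of your own. Each camera call takes 0.05 s, during which the arm holds its last target. There are 200 camera calls.

## Task

Lift the plywood hopper bin by its rear bar and tip it fully forward so that both white pipe elbows slide down and gather at the front, and leave it tipped. Then pick up the metal scoop, take both elbows out of the bin's low end together with the scoop, without gripping them with the fingers, and stand the scoop with the two elbows in it in the middle of the empty shallow steel tray.

Things in the scene. Friction and masses are not known exactly. Their poses are not given: they have to be found in the camera images.
- bin: Plywood hopper bin hinged on a stand. Origin: middle of hinge line = front edge of its 3 mm floor, 36 mm above bench. At rest z up, x to back. Floor z=0, x 0 to 135 mm, 114 wide; walls 6 thick, 50 high, 12 before x=55. Flared sloped front = apron, 140 wide inside, walls 39. Tips 45 deg to a stop: apron then level, 9 mm below origin, from 95 mm in front (open end) to 20 mm under the floor edge.
- bar (a point): Middle of the bin's round steel lifting bar, 12 mm thick, 120 mm long, parallel to the bin's y at x=165, z=75 mm in the bin's frame, 30 mm above the walls; brackets at its ends only. Lift it in an arc about the hinge line, up and forward by 45 deg (about 7 N); it can turn in the fingers and the stiff hinge stays where left. Ends 64 mm behind and 170 mm above the hinge line. Axes as the bin's.
- scoop: Aluminium hand scoop standing on the bench, 160 g. Origin: underside of the pan's middle; x to the open nose, z up. Pan 80 mm long (nose at x=40), 120 wide, floor 2.5 thick, back wall 45 high at x=-41, sides 36 high back of x=-8, 16 high to x=12. Black upright handle behind the back wall: 14 mm (x) by 30 mm (y), centred at x=-50, y=0, top 130 mm above the underside; grip across x, 20 mm below its top.
- tray: Empty shallow dark steel tray fixed to the bench, 190 x 180 mm outside (x by y), rim 12 mm high, walls and floor 5 mm thick. Origin at the middle of its underside.
- elbow1: White plastic 90-degree pipe elbow, loose in the bin: two round legs 28 mm thick in an L of 45 x 45 mm, 30 g. Starts lying flat near the back of the bin floor; slides down onto the apron once the floor is steep. Origin at mid-thickness near the inside of the bend, 20 mm from the two outer sides of the L; x and y along the legs, z across.
- elbow2: White plastic 90-degree pipe elbow, loose in the bin: two round legs 28 mm thick in an L of 45 x 45 mm, 30 g. Starts lying flat near the back of the bin floor; slides down onto the apron once the floor is steep. Origin at mid-thickness near the inside of the bend, 20 mm from the two outer sides of the L; x and y along the legs, z across.
There are look-alikes about, which are no part of the job. Leave any pink or turquoise look-alike of the scoop alone.

How it is judged:
By the outcome, as a careful person would: the job done as asked, in the order asked, and still so for the second after the job is handed in, with the robot touching nothing.
It also fails if it takes over 72 s, if anything falls off the work surface, if the arm or the gripper's body presses on something with over 40 N, if the wrist force passes 120 N, or if a joint passes its speed limit or range.

## Working session

There is one attempt and no reset: what is moved stays moved. The work goes in short steps, Python scripts to look and compute and a tool call to move; the robot and the scene stay as the last step left them, time stands still between calls to the robot, and variables do not carry over. Pictures are saved under pics/ and viewed, at most 10 in all, crops included, and the job is handed in when it is done.

Besides the shell and the picture viewer there is one more tool, called after "Request:" in YAML: its name, and indented under it one key for each argument. jog_arm: Moves the arm, as the interface text tells. Its arguments: {"type":"object","properties":{"motion":{"type":"array"}},"required":["motion"]}

```bash
ls; mkdir -p pics; cat > h.py <<'E'
import numpy as np, cv2
from cell import env
from scipy.spatial.transform import Rotation as R
def cam(n):
    return env.read_camera(n)
def pts(o):
    z=o["z_map"].astype(float);K=np.array(o["camera_matrix"]);T=np.linalg.inv(np.array(o["world_to_cam"]))
    v,u=np.mgrid[:z.shape[0],:z.shape[1]]
    P=np.stack([(u-K[0,2])/K[0,0]*z,-(v-K[1,2])/K[1,1]*z,-z,np.ones_like(z)],-1)@T.T
    P=P[...,:3];P[z==0]=np.nan
    return P
def save(o,n): cv2.imwrite("pics/"+n+".png",o["color"][...,::-1])
E
python3 - <<'E'
from h import *
a=[]
for n in("scene","side"):
    o=cam(n);P=pts(o);a.append(o["color"]);np.savez("/tmp/"+n,P=P,c=o["color"])
    for t in("bin","bar","scoop","tray","elbow1"):
        for r in env.recognise(n,t)[:4]:
            c,q=map(int,r["location"]);print(n,t,round(r["score"],2),c,q,np.round(P[q,c]))
cv2.imwrite("pics/a.png",np.vstack(a)[...,::-1][:, :]) if 0 else cv2.imwrite("pics/a.png",cv2.resize(np.hstack(a),(800,300))[...,::-1])
save(dict(color=a[0]),"scene0")
print(env.state())
E
```

```text
pics
scene bin 0.68 262 238 [565.  38.  39.]
scene scoop 0.96 425 275 [575. 533.   6.]
scene scoop 0.86 395 210 [339. 428.  -1.]
scene scoop 0.79 368 249 [516. 359.   7.]
scene scoop 0.62 330 211 [389. 222.   2.]
scene tray 0.59 156 223 [ 555. -310.    9.]
scene elbow1 0.72 283 237 [564. 103.  61.]
scene elbow1 0.51 283 249 [607. 112.  61.]
side bin 0.95 330 229 [587.  63.  34.]
side bar 0.83 331 226 [592.  70.  37.]
side scoop 0.97 245 205 [406. 245.   4.]
side scoop 0.88 273 173 [510. 317.  39.]
side scoop 0.84 275 134 [591. 561.   3.]
side scoop 0.65 215 165 [353. 387.  53.]
side tray 0.9 380 378 [ 541. -309.    4.]
side elbow1 0.74 330 209 [603. 109.  59.]
side elbow1 0.53 315 215 [556.  97.  62.]
{'t': 0.6, 'joints': array([-1.05621980e-01,  4.90883237e-01,  1.55892012e+00,  3.25056702e-05,
        1.09163936e+00, -1.05596978e-01]), 'qvel': array([-7.77869006e-04,  7.72057636e-05, -4.90092930e-04,  2.06692706e-04,
        3.05757749e-04, -5.36651480e-04]), 'tau': array([-1.11245437e-03, -6.12211204e+01, -2.58361745e+01,  6.92802086e-02,
        4.44754888e-02,  7.43455371e-05]), 'eef_pos': array([6.25012552e+02, 1.32897898e-02, 2.92264425e+02]), 'tcp_rot': array([ 3.14144051e+00, -1.28827862e-05,  1.57075634e+00]), 'ft_force': array([-0.11792831,  0.55322774,  0.36123454]), 'moment': array([-0.01482142, -0.00649828,  0.01246964]), 'grip_force': 0.0, 'opening': 1.0002649649122985}
```

View pics/a.png

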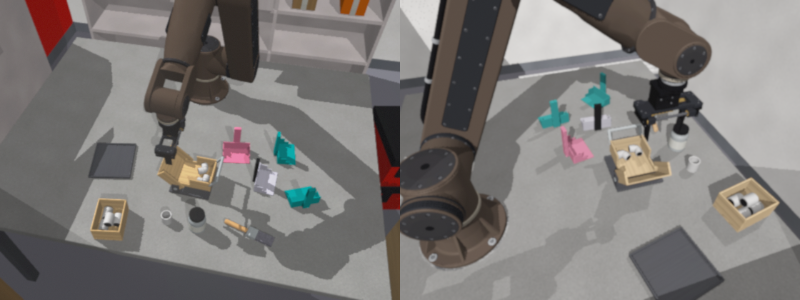

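The composite shows the bin near the middle with its apron towards -y, the aluminium scoop at about (516, 359), the tray at about (550, -310), and pink/turquoise decoys. Next I'll look closer.

```bash
python3 - <<'E'
from h import *
S=np.load("/tmp/scene.npz");D=np.load("/tmp/side.npz")
a=cv2.resize(S["c"][180:300,200:400],(800,480))[...,::-1]
cv2.imwrite("pics/b.png",a)
o=cam("wrist");np.savez("/tmp/w",P=pts(o),c=o["color"]);
b=cv2.resize(D["c"][130:280,230:400],(340,300))[...,::-1]
cv2.imwrite("pics/c.png",np.hstack([cv2.resize(o["color"],(400,300))[...,::-1],b]))
# merged cloud heightmap
P=np.concatenate([x["P"].reshape(-1,3) for x in(S,D)]);C=np.concatenate([x["c"].reshape(-1,3) for x in(S,D)]).astype(int)
# bar candidates
m=(P[:,2]>95)&(P[:,2]<125)&(P[:,0]>480)&(P[:,0]<720)&(P[:,1]>80)&(P[:,1]<290)
for p,c in list(zip(P[m],C[m]))[:80]: print(np.round(p),c)
E
```

```text
[520. 175. 112.] [174 177 178]
[527. 179. 122.] [177 178 181]
[525. 182. 120.] [165 157 162]
[524. 173. 112.] [172 177 177]
[526. 176. 115.] [187 193 195]
[526. 179. 116.] [184 190 192]
[527. 182. 118.] [165 166 169]
[526. 185. 117.] [152 133 140]
[525. 167. 107.] [168 172 171]
[520. 170. 101.] [170 174 175]
[531. 174. 115.] [174 179 182]
[528. 177. 113.] [187 194 197]
[534. 180. 121.] [182 189 192]
[532. 183. 119.] [162 161 164]
[522. 185. 108.] [159 130 140]
[527. 165. 103.] [168 171 172]
[530. 168. 108.] [164 168 170]
[527. 171. 105.] [159 164 166]
[535. 175. 115.] [171 176 179]
[535. 178. 116.] [186 192 195]
[537. 181. 120.] [178 183 186]
[529. 183. 111.] [162 153 159]
[526. 162.  96.] [166 169 170]
[528. 165. 101.] [158 163 165]
[534. 169. 108.] [144 149 151]
[532. 172. 107.] [143 147 148]
[541. 176. 119.] [171 177 179]
[542. 179. 122.] [186 192 194]
[539. 181. 118.] [172 176 178]
[538. 184. 117.] [161 146 153]
[529. 165.  97.] [133 137 138]
[528. 171.  96.] [134 138 139]
[541. 176. 114.] [174 180 181]
[546. 179. 121.] [183 188 191]
[539. 182. 113.] [165 167 171]
[538. 184. 112.
[... 679 characters left out ...]
12.] [136 139 139]
[563. 174. 114.] [181 185 186]
[566. 177. 119.] [189 196 197]
[564. 180. 117.] [173 179 182]
[565. 183. 119.] [148 151 153]
[574. 176. 124.] [185 190 191]
[571. 178. 121.] [187 193 195]
[567. 181. 116.] [166 172 174]
[565. 183. 114.] [143 146 147]
[574. 173. 118.] [170 172 172]
[578. 176. 124.] [187 193 196]
[571. 178. 115.] [184 191 193]
[572. 181. 118.] [158 163 166]
[570. 184. 115.] [140 142 143]
[576. 173. 115.] [175 178 179]
[575. 176. 115.] [188 194 196]
[573. 179. 114.] [178 185 188]
[573. 182. 114.] [151 155 157]
[580. 174. 117.] [177 182 184]
[582. 177. 120.] [188 194 197]
[577. 179. 113.] [172 177 180]
[576. 182. 114.] [146 149 152]
[583. 175. 116.] [179 184 185]
```

View pics/b.png

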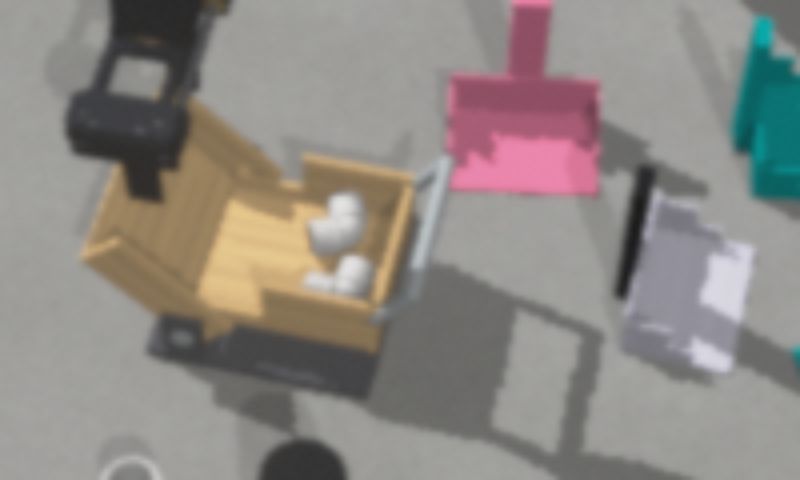

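View pics/c.png

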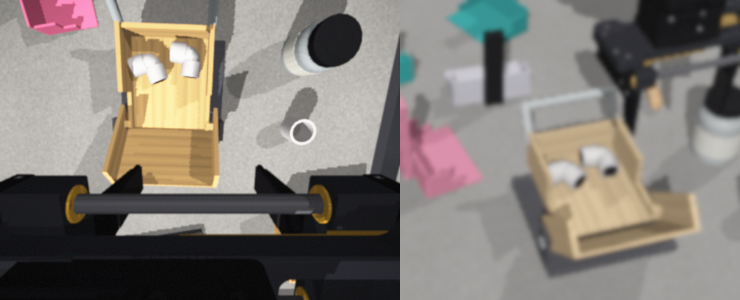

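```bash
python3 - <<'E'
from h import *
S=np.load("/tmp/scene.npz");D=np.load("/tmp/side.npz");W=np.load("/tmp/w.npz")
def box(x,lo,hi): 
    P=x["P"].reshape(-1,3);m=np.all((P>lo)&(P<hi),1);return P[m],x["c"].reshape(-1,3)[m].astype(int)
for n,x in(("S",S),("D",D),("W",W)):
    P,c=box(x,[480,140,104],[720,215,128]);g=np.ptp(c,axis=1)<16
    P=P[g&(c.sum(1)>300)]
    if len(P)<10: print(n,len(P));continue
    k=P[:,:2];
    for _ in range(3):
        vx,vy,x0,y0=cv2.fitLine(k.astype(np.float32),cv2.DIST_HUBER,0,.01,.01).ravel()
        t=(k-[x0,y0])@[vx,vy];
    s=np.sign(vx);print(n,"bar",len(P),"dir deg",np.degrees(np.arctan2(vy*s,vx*s)),"ends",(np.array([x0,y0])+t.min()*np.array([vx,vy])).round(),(np.array([x0,y0])+t.max()*np.array([vx,vy])).round(), "z",np.median(P[:,2]))
    # wall tops z~86 and elbows
    P,c=box(x,[480,0,80],[720,170,92]);w=(c[:,0]-c[:,2]>35);print("wall top",cv2.minAreaRect(P[w][:,:2].astype(np.float32)),w.sum())
for n,x in(("S",S),("D",D)):
    P,c=box(x,[430,270,60],[600,440,140]);b=c.sum(1)<150
    print(n,"handle",b.sum(),np.median(P[b],0).round(),P[b].min(0).round(),P[b].max(0).round(),cv2.minAreaRect(P[b&(P[:,2]>80)][:,:2].astype(np.float32)))
    P,c=box(x,[430,280,3],[610,440,60]);g=(c[:,2]>c[:,1]+4)&(c.min(1)>110)&(abs(c[:,0]-c[:,1])<20)
    print("pan",g.sum(),cv2.minAreaRect(P[g][:,:2].astype(np.float32)),P[g].min(0).round(),P[g].max(0).round())
    P,c=box(x,[400,-450,-5],[720,-180,20]);g=(c.sum(1)<230)
    P=P[g];q=np.percentile(P,[2,98],0).round();print("tray",q,cv2.minAreaRect(P[:,:2].astype(np.float32)))
E
```

```text
S bar 163 dir deg -1.8228745 ends [520. 180.] [651. 176.] z 115.73161957271782
wall top ((580.11962890625, 77.94186401367188), (153.556396484375, 156.14573669433594), 89.5777816772461) 243
D bar 237 dir deg -2.2553267 ends [514. 177.] [644. 172.] z 113.47579477092404
wall top ((572.6995849609375, 78.43144226074219), (154.33798217773438, 147.5020294189453), 89.5029525756836) 202
W bar 51 dir deg -0.6085791 ends [518. 171.] [648. 170.] z 105.48548708229964
wall top ((576.7208862304688, 78.90158081054688), (152.2872314453125, 157.61141967773438), 0.0475463829934597) 2509
S handle 57 [538. 323. 108.] [521. 319.  61.] [545. 327. 136.] ((532.0758666992188, 323.1134033203125), (7.801412105560303, 22.986391067504883), 86.86470031738281)
pan 644 ((516.2005004882812, 372.34967041015625), (86.41168212890625, 153.04257202148438), 86.87774658203125) [437. 325.   3.] [593. 417.  52.]
tray [[ 458. -401.   -1.]
 [ 660. -221.   15.]] ((556.6970825195312, -304.2364501953125), (196.48077392578125, 176.5736083984375), 10.132859230041504)
D handle 166 [522. 316.  99.] [510. 312.  61.] [535. 322. 131.] ((522.5639038085938, 317.687744140625), (9.398982048034668, 24.347332000732422), 86.80952453613281)
pan 370 ((524.2734985351562, 364.9150085449219), (89.45162963867188, 119.67341613769531), 85.41649627685547) [462. 322.   3.] [586. 412.  56.]
tray [[ 480. -391.    2.]
 [ 654. -359.   13.]] ((562.4440307617188, -367.29449462890625), (187.19900512695312, 61.88116455078125), 13.06669807434082)
```

Bar middle comes out at about (582, 174, 111), yaw about −2° from world x. I'll rotate the tool by 92° and go above the bar.

Request:
jog_arm:
  motion:
    - [0,0,10.2,0,0,0,95]
    - [0,0,10.2,0,0,0,95]
    - [0,0,10.2,0,0,0,95]
    - [0,0,10.2,0,0,0,95]
    - [0,0,10.2,0,0,0,95]
    - [0,0,10.2,0,0,0,95]
    - [0,0,10.2,0,0,0,95]
    - [0,0,10.2,0,0,0,95]
    - [0,0,10.4,0,0,0,95]

```text
t: 1.78
eef_pos: [625.0, 0.0, 292.3]
tcp_rot: [-3.142, -0.0, -0.041]
ft_force: [0.7, 0.1, -0.7]
opening: 0.997
grip_force: 0.0
```

Request:
jog_arm:
  motion:
    - [0,0,0,-12,-44,0,70]
    - [0,0,0,-12,-44,0,70]
    - [0,0,0,-12,-44,0,70]
    - [0,0,0,-13,-44,0,70]
    - [0,0,0,0,0,0,70]

```text
t: 2.4
eef_pos: [581.4, 180.1, 292.4]
tcp_rot: [-3.141, -0.0, -0.031]
ft_force: [0.3, -0.5, 0.3]
opening: 0.736
grip_force: 0.0
```

```bash
python3 - <<'E'
from h import *
o=cam("wrist");P=pts(o);c=o["color"].astype(int);save(o,"d")
m=np.all((P>[480,140,95])&(P<[720,215,128]),-1);Q=P[m]
print(env.state()["eef_pos"],env.state()["tcp_rot"])
print(m.sum(),np.percentile(Q,[1,10,50,90,99],0).round(1))
k=Q[(Q[:,0]>535)&(Q[:,0]<625)&(Q[:,2]>108)]
print(np.polyfit(k[:,0]-580,k[:,1],1))
for n in("scene","side"):
    o=cam(n);np.savez("/tmp/"+n,P=pts(o),c=o["color"])
E
```

```text
[581.8574084  178.63087659 292.33701062] [ 3.14150407e+00 -2.49147380e-04 -3.25456922e-02]
1956 [[521.  162.4  96.4]
 [528.4 171.  107.1]
 [591.1 178.3 115.5]
 [641.8 183.7 117.1]
 [647.9 186.1 118. ]]
[-3.76750412e-02  1.79482408e+02]
```

View pics/d.png

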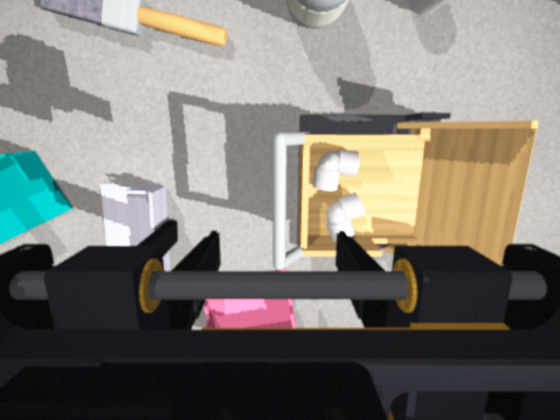

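The bar is clear and centred under the fingers (col 285): y≈178, top at z≈117 as expected. I'll descend and grip.

Request:
jog_arm:
  motion:
    - [0,0,0,0,0,30,70]
    - [0,0,0,0,0,30,70]
    - [0,0,0,0,0,30,70]
    - [0,0,0,0,0,20,70]
    - [0,0,0,0,0,12,70]
    - [0,0,0,0,0,0,5]
    - [0,0,0,0,0,0,5]
    - [0,0,0,0,0,0,5]
    - [0,0,0,0,0,0,5]
    - [0,0,0,0,0,0,5]

```text
t: 3.8
eef_pos: [582.2, 177.7, 170.5]
tcp_rot: [-3.142, -0.0, -0.035]
ft_force: [-0.8, -0.1, 0.0]
opening: 0.267
grip_force: 0.0
```

Request:
jog_arm:
  motion:
    - [0,0,0,0,0,0,5]
    - [0,0,0,0,0,0,5]
    - [0,0,0,0,0,0,5]

```text
t: 4.18
eef_pos: [582.2, 178.7, 170.5]
tcp_rot: [-3.14, -0.001, -0.035]
ft_force: [0.0, 8.3, 1.6]
opening: 0.116
grip_force: 30.0
```

```bash
python3 - <<'E'
import numpy as np
# bar arc: angle 24.4->70.4, r=181.2; steps (back x, z)
a=np.radians(24.44+np.linspace(0,45,16));r=181.25
p=np.c_[r*np.cos(a),r*np.sin(a)];d=np.diff(p,axis=0)
# tool y = -bin x ; tool z=-z
print(np.c_[-d[:,0],-d[:,1]].round(1).tolist())
E
```

```text
[[4.2, -8.5], [4.6, -8.3], [5.0, -8.1], [5.4, -7.8], [5.8, -7.5], [6.2, -7.2], [6.6, -6.8], [6.9, -6.5], [7.3, -6.1], [7.6, -5.7], [7.9, -5.3], [8.1, -4.9], [8.4, -4.5], [8.6, -4.0], [8.8, -3.6]]
```

Request:
jog_arm:
  motion:
    - [0,0,0,0,4.2,-8.5,5]
    - [0,0,0,0,4.6,-8.3,5]
    - [0,0,0,0,5.0,-8.1,5]
    - [0,0,0,0,5.4,-7.8,5]
    - [0,0,0,0,5.8,-7.5,5]
    - [0,0,0,0,6.2,-7.2,5]
    - [0,0,0,0,6.6,-6.8,5]
    - [0,0,0,0,6.9,-6.5,5]

```text
t: 5.18
eef_pos: [580.7, 135.0, 232.1]
tcp_rot: [-3.138, -0.002, -0.035]
ft_force: [-1.9, 15.0, 6.4]
opening: 0.115
grip_force: 30.0
```

Request:
jog_arm:
  motion:
    - [0,0,0,0,7.3,-6.1,5]
    - [0,0,0,0,7.6,-5.7,5]
    - [0,0,0,0,7.9,-5.3,5]
    - [0,0,0,0,8.1,-4.9,5]
    - [0,0,0,0,8.4,-4.5,5]
    - [0,0,0,0,8.6,-4.0,5]
    - [0,0,0,0,8.8,-3.6,5]
    - [0,0,0,0,0,0,5]

```text
t: 6.18
eef_pos: [578.7, 77.4, 266.7]
tcp_rot: [-3.139, -0.002, -0.035]
ft_force: [-4.5, 9.8, 15.0]
opening: 0.118
grip_force: 30.0
```

Request:
jog_arm:
  motion:
    - [0,0,0,0,2.5,0,5]
    - [0,0,0,0,2.5,0.5,5]
    - [0,0,0,0,0,0,5]

```text
t: 6.55
eef_pos: [578.6, 76.6, 266.6]
tcp_rot: [-3.132, -0.003, -0.035]
ft_force: [-2.3, 40.5, 16.0]
opening: 0.119
grip_force: 30.0
```

At the stop. I'll ease off, release, rise and look.

Request:
jog_arm:
  motion:
    - [0,0,0,0,-4,0,5]
    - [0,0,0,0,0,0,60]
    - [0,0,0,0,0,0,60]
    - [0,0,0,0,0,0,60]
    - [0,0,0,0,0,0,60]
    - [0,0,0,0,0,-25,60]
    - [0,0,0,0,0,-30,60]
    - [0,0,0,0,-40,-15,60]
    - [0,0,0,0,-50,0,60]
    - [0,0,0,-10,-50,0,60]

```text
t: 7.8
eef_pos: [573.7, 216.6, 334.5]
tcp_rot: [-3.142, -0.0, -0.036]
ft_force: [1.4, -0.0, -0.5]
opening: 0.632
grip_force: 0.0
```

Request:
jog_arm:
  motion:
    - [0,0,0,-13,-50,0,60]
    - [0,0,0,-15,-48,0,60]
    - [0,0,0,0,0,0,60]

```text
t: 8.18
eef_pos: [547.9, 317.1, 334.2]
tcp_rot: [-3.142, 0.0, -0.031]
ft_force: [0.6, -0.8, 0.4]
opening: 0.633
grip_force: 0.0
```

```bash
python3 - <<'E'
from h import *
im=[]
for n in("scene","side","wrist"):
    o=cam(n);np.savez("/tmp/"+n+"2",P=pts(o),c=o["color"]);im.append(o["color"])
    for t in("elbow1",)+(("scoop",) if n=="wrist" else ()):
        P=pts(o)
        for r in env.recognise(n,t)[:3]:
            c,q=map(int,r["location"]);print(n,t,round(r["score"],2),c,q,np.round(P[q,c]))
a=cv2.resize(im[0][180:290,210:390],(400,300));b=cv2.resize(im[1][130:280,220:420],(400,300));w=cv2.resize(im[2],(400,300))
cv2.imwrite("pics/e.png",np.vstack([np.hstack([a,b]),np.hstack([w,w*0])])[...,::-1])
print(env.state()["eef_pos"],env.state()["tcp_rot"])
for n in ("scene2","side2","wrist2"):
    x=np.load("/tmp/"+n+".npz");P=x["P"].reshape(-1,3);c=x["c"].reshape(-1,3).astype(int)
    m=np.all((P>[430,260,80])&(P<[620,440,140]),1)&(c.sum(1)<170)
    if m.sum()>8: print(n,"handle",m.sum(),np.median(P[m],0),np.percentile(P[m],[2,98],0).round(),cv2.minAreaRect(P[m][:,:2].astype(np.float32)))
    m=np.all((P>[430,300,3])&(P<[620,440,60]),1)&(c.min(1)>110)&(c[:,2]>c[:,1]+3)&(abs(c[:,0]-c[:,1])<20)
    if m.sum()>8: print("pan",m.sum(),cv2.minAreaRect(P[m][:,:2].astype(np.float32)))
    m=np.all((P>[480,-140,24])&(P<[680,60,80]),1)&(c.min(1)>120)&(np.ptp(c,axis=1)<25)
    if m.sum()>8: print("elb",m.sum(),np.percentile(P[m],[2,50,98],0).round())
E
```

```text
scene elbow1 0.62 245 233 [569. -13.  55.]
scene elbow1 0.55 233 246 [620. -36.  52.]
scene elbow1 0.33 369 250 [514. 362.  -0.]
side elbow1 0.74 346 251 [586. -31.  55.]
side elbow1 0.71 327 254 [541. -24.  53.]
wrist elbow1 0.72 548 181 [544. -29.  50.]
wrist elbow1 0.7 557 143 [591. -27.  55.]
wrist scoop 0.65 221 315 [378. 397.  68.]
wrist scoop 0.64 112 159 [587. 545.   2.]
wrist scoop 0.6 323 258 [427. 249.   2.]
[549.39540821 313.41431438 334.61361741] [ 3.14152685e+00 -1.14763405e-04 -3.64241539e-02]
scene2 handle 55 [538.27297804 322.84121307 119.12989631] [[516. 318.  82.]
 [543. 327. 134.]] ((529.6721801757812, 323.3717346191406), (8.32512092590332, 27.47281265258789), 84.75897979736328)
pan 636 ((517.4346923828125, 372.9112854003906), (85.35899353027344, 156.19345092773438), 85.82958984375)
elb 286 [[524. -42.  32.]
 [579. -21.  53.]
 [630.  -4.  60.]]
side2 handle 141 [522.22793853 316.05610346 109.00942737] [[508. 313.  83.]
 [534. 323. 130.]] ((521.3099975585938, 318.9473876953125), (13.043135643005371, 27.747493743896484), 88.70914459228516)
pan 379 ((523.0936279296875, 365.3285217285156), (89.2561264038086, 120.49227905273438), 88.2640151977539)
elb 482 [[524. -44.  26.]
 [572. -28.  51.]
 [628.   8.  56.]]
wrist2 handle 374 [531.24560375 323.58427188 129.26483789] [[513. 318.  84.]
 [540. 329. 131.]] ((526.1099853515625, 323.74505615234375), (10.90307331085205, 28.08580780029297), 84.95865631103516)
pan 1051 ((528.5726318359375, 371.8306884765625), (83.80694580078125, 120.14039611816406), 85.77179718017578)
elb 723 [[525. -55.  26.]
 [572. -24.  54.]
 [663.  10.  56.]]
```

View pics/e.png

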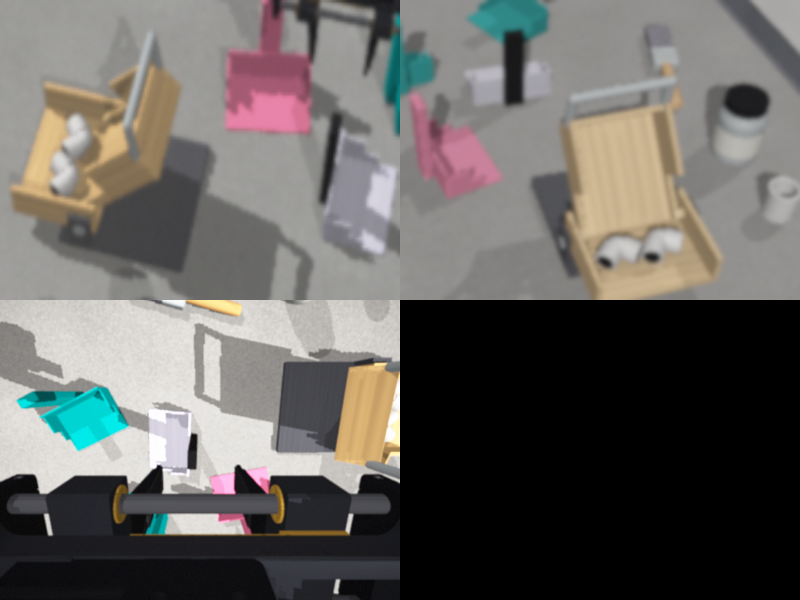

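Both elbows lie side by side on the apron (x 524–630, y −44…0). The real scoop's handle is at about (526, 323), yaw about −4°. I'll grip it.

Request:
jog_arm:
  motion:
    - [0,0,2,-24,-9,20,60]
    - [0,0,0,0,0,40,60]
    - [0,0,0,0,0,40,60]
    - [0,0,0,0,0,38,60]
    - [0,0,0,0,0,20,60]
    - [0,0,0,0,0,10,60]
    - [0,0,0,0,0,0,5]
    - [0,0,0,0,0,0,5]
    - [0,0,0,0,0,0,5]
    - [0,0,0,0,0,0,5]

```text
t: 9.78
eef_pos: [525.4, 324.4, 167.1]
tcp_rot: [-3.141, -0.001, -0.07]
ft_force: [-0.4, -0.7, 0.2]
opening: 0.265
grip_force: 0.0
```

Request:
jog_arm:
  motion:
    - [0,0,0,0,0,0,5]
    - [0,0,0,0,0,0,5]

```text
t: 10.02
eef_pos: [525.3, 324.4, 166.8]
tcp_rot: [-3.141, -0.0, -0.07]
ft_force: [-1.2, -0.3, 2.5]
opening: 0.147
grip_force: 30.0
```

Gripped. I'll lift high over the bin and carry the scoop to in front of the apron.

Request:
jog_arm:
  motion:
    - [0,0,0,0,0,-15,5]
    - [0,0,0,0,0,-35,5]
    - [0,0,0,0,0,-40,5]
    - [0,0,-1,0,0,-40,5]
    - [0,0,-0.9,0,0,-40,5]
    - [0,0,0,0,10,-40,5]
    - [0,0,0,2,25,-30,5]
    - [0,0,0,5,40,-10,5]
    - [0,0,0,5,40,0,5]
    - [0,0,0,5,40,0,5]

```text
t: 11.28
eef_pos: [536.1, 167.5, 417.6]
tcp_rot: [-3.141, -0.001, -0.036]
ft_force: [0.5, -1.4, -2.5]
opening: 0.141
grip_force: 30.0
```

Request:
jog_arm:
  motion:
    - [0,0,0,5,40,0,5]
    - [0,0,0,5,40,0,5]
    - [0,0,0,5,40,0,5]
    - [0,0,0,5,40,0,5]
    - [0,0,0,5,40,0,5]
    - [0,0,0,5,40,0,5]
    - [0,0,0,5,40,0,5]
    - [0,0,0,6,40,0,5]
    - [0,0,0,6,40,0,5]
    - [0,0,0,6,26,0,5]

```text
t: 12.52
eef_pos: [575.2, -220.4, 417.2]
tcp_rot: [3.141, -0.0, -0.038]
ft_force: [-0.5, 0.5, -1.6]
opening: 0.146
grip_force: 30.0
```

Request:
jog_arm:
  motion:
    - [0,0,0,-3,0,30,5]
    - [0,0,0,-3,0,45,5]
    - [0,0,0,0,0,45,5]
    - [0,0,0,0,0,40,5]
    - [0,0,0,0,0,30,5]
    - [0,0,0,0,0,20,5]
    - [0,0,0,0,0,0,5]

```text
t: 13.4
eef_pos: [569.3, -218.3, 205.7]
tcp_rot: [-3.14, 0.002, -0.036]
ft_force: [-0.4, 0.3, -0.9]
opening: 0.149
grip_force: 30.0
```

```bash
python3 - <<'E'
from h import *
im={}
for n in("scene","side","wrist"):
    o=cam(n);im[n]=o["color"];P=pts(o).reshape(-1,3);c=o["color"].reshape(-1,3).astype(int)
    wood=(c[:,0]-c[:,2]>35)
    for y in(-80,-60,-35):
        m=wood&(abs(P[:,1]-y)<8)&(P[:,2]>50)&(P[:,2]<75)&(P[:,0]>460)&(P[:,0]<700)
        if m.sum()>4:
            x=P[m,0];print(n,"apron wall y",y,m.sum(),"left",np.percentile(x[x<577],[5,50,95]).round() if (x<577).any() else 0,"right",np.percentile(x[x>577],[5,50,95]).round() if (x>577).any() else 0)
    m=wood&np.all((P>[500,-150,20])&(P<[660,-50,34]),1)
    if m.sum()>9: print(n,"apron",m.sum(),np.percentile(P[m],[2,50,98],0).round())
    m=(c[:,2]>c[:,1]+3)&(c.min(1)>90)&(abs(c[:,0]-c[:,1])<20)&np.all((P>[470,-240,40])&(P<[680,-90,110]),1)
    if m.sum()>9: print(n,"pan",m.sum(),np.percentile(P[m],[2,50,98],0).round(),cv2.minAreaRect(P[m][:,:2].astype(np.float32)))
    m=np.all((P>[480,-60,24])&(P<[680,60,80]),1)&(c.min(1)>120)&(np.ptp(c,axis=1)<25)
    if m.sum()>8: print("elb",m.sum(),np.percentile(P[m],[2,50,98],0).round())
a=cv2.resize(im["scene"][180:280,130:290],(400,300));b=cv2.resize(im["side"][190:340,270:470],(400,300));w=cv2.resize(im["wrist"],(400,300))
cv2.imwrite("pics/f.png",np.vstack([np.hstack([a,b]),np.hstack([w,w*0])])[...,::-1])
print(env.state()["eef_pos"],env.state()["tcp_rot"])
E
```

```text
scene apron wall y -80 28 left [496. 504. 508.] right [645. 650. 653.]
scene apron wall y -60 48 left [501. 507. 511.] right [646. 652. 655.]
scene apron wall y -35 52 left [500. 506. 511.] right [647. 652. 656.]
scene apron 320 [[504. -82.  21.]
 [565. -66.  28.]
 [651. -51.  34.]]
scene pan 931 [[ 511. -213.   40.]
 [ 571. -184.   45.]
 [ 632. -131.   85.]] ((571.9070434570312, -176.7371368408203), (97.49742126464844, 127.45121765136719), 86.74024963378906)
elb 286 [[527. -39.  32.]
 [578. -21.  52.]
 [629.  -4.  59.]]
side apron wall y -80 23 left [496. 498. 501.] right 0
side apron wall y -60 28 left [496. 498. 502.] right [642. 642. 643.]
side apron wall y -35 26 left [497. 498. 503.] right [644. 644. 644.]
side apron 584 [[509. -82.  23.]
 [569. -67.  26.]
 [628. -51.  29.]]
side pan 1318 [[ 508. -214.   40.]
 [ 548. -171.   43.]
 [ 612. -130.   85.]] ((567.0839233398438, -177.3558349609375), (97.98374938964844, 119.09834289550781), 87.58927917480469)
elb 484 [[489. -45.  26.]
 [567. -28.  50.]
 [616.  12.  56.]]
wrist apron wall y -80 224 left [499. 500. 501.] right [645. 647. 650.]
wrist apron wall y -60 230 left [499. 501. 502.] right [645. 648. 651.]
wrist apron wall y -35 245 left [500. 501. 503.] right [646. 649. 652.]
wrist apron 4923 [[513. -82.  24.]
 [586. -66.  27.]
 [644. -51.  28.]]
wrist pan 7453 [[ 542. -212.   42.]
 [ 593. -177.   43.]
 [ 630. -131.   85.]] ((585.20458984375, -170.44436645507812), (84.0130844116211, 91.83393096923828), 88.022216796875)
elb 3732 [[530. -44.  39.]
 [586. -29.  52.]
 [625. -11.  55.]]
[ 569.84908852 -218.72508635  207.72438783] [ 3.14098148e+00 -1.45046115e-03 -3.64334146e-02]
```

View pics/f.png

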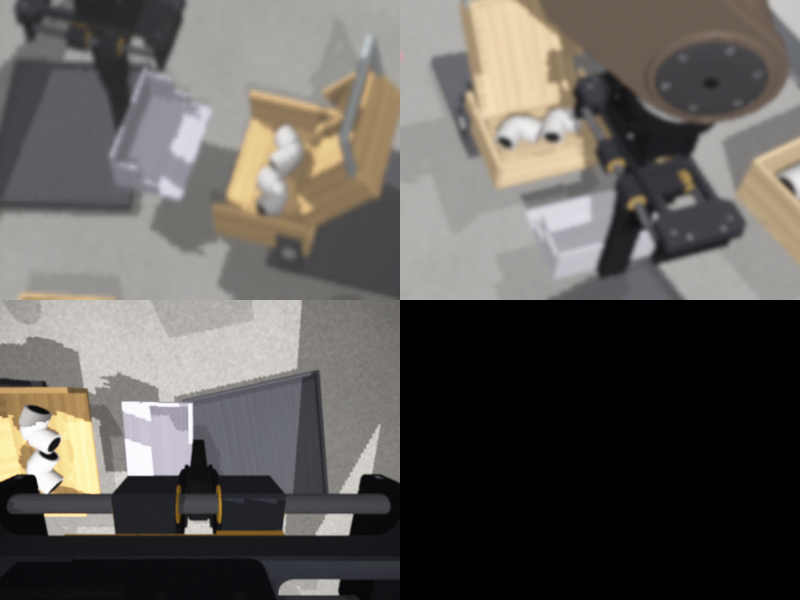

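The scoop is level, aligned with the bin axis (centre x≈570 against 570 expected) and clear. Apron surface is z≈27, so contact is at TCP z≈194. I'll go in.

Request:
jog_arm:
  motion:
    - [0,0,0,0,0,6,5]
    - [0,0,0,0,0,6,5]
    - [0,0,0,0,-15,0,5]
    - [0,0,0,0,-20,0,5]
    - [0,0,0,0,-20,0,5]
    - [0,0,0,0,-5,1,5]
    - [0,0,0,0,0,1,5]
    - [0,0,0,0,0,0,5]

```text
t: 14.55
eef_pos: [571.8, -158.3, 193.1]
tcp_rot: [-3.14, -0.001, -0.037]
ft_force: [0.2, 5.1, 7.1]
opening: 0.148
grip_force: 30.1
```

Request:
jog_arm:
  motion:
    - [0,0,0,0,-8,-0.4,5]
    - [0,0,0,0,-8,0,5]
    - [0,0,0,0,-8,0,5]
    - [0,0,0,0,-8,0,5]
    - [0,0,0,0,-8,0,5]
    - [0,0,0,0,-8,0,5]
    - [0,0,0,0,-8,0,5]
    - [0,0,0,0,-8,0,5]

```text
t: 15.55
eef_pos: [574.6, -95.5, 193.8]
tcp_rot: [3.14, -0.002, -0.037]
ft_force: [1.0, -4.9, 6.7]
opening: 0.149
grip_force: 30.0
```

Request:
jog_arm:
  motion:
    - [0,0,0,0,-6,0,5]
    - [0,0,0,0,-6,0,5]
    - [0,0,0,0,-6,0,5]
    - [0,0,0,0,-6,0,5]
    - [0,0,0,0,-3,0,5]
    - [0,0,0,0,0,0,5]

```text
t: 16.3
eef_pos: [575.6, -68.3, 193.8]
tcp_rot: [3.141, -0.002, -0.037]
ft_force: [1.5, -2.1, 6.7]
opening: 0.143
grip_force: 30.0
```

```bash
cat > look.py <<'E'
from h import *
import sys
im={}
for n in("scene","side","wrist"):
    o=cam(n);im[n]=o["color"];P=pts(o).reshape(-1,3);c=o["color"].reshape(-1,3).astype(int)
    if n!="wrist":
        e=env.state()["eef_pos"]
        q=pts(o)
        for r in env.recognise(n,"elbow1")[:4]:
            a,b=map(int,r["location"]);print(n,round(r["score"],2),a,b,q[b,a].round())
a=cv2.resize(im["scene"][180:280,140:300],(400,300));b=cv2.resize(im["side"][190:340,270:470],(400,300));w=cv2.resize(im["wrist"],(400,300))
cv2.imwrite("pics/"+sys.argv[1]+".png",np.vstack([np.hstack([a,b]),np.hstack([w,w*0])])[...,::-1])
print(env.state()["eef_pos"],env.state()["tcp_rot"],env.state()["ft_force"])
E
python3 look.py g
```

```text
scene 0.72 247 229 [554. -11.  56.]
scene 0.68 241 246 [604. -17.  35.]
side 0.56 325 252 [538. -18.  55.]
[575.6133055  -68.28795339 193.72134731] [ 3.14091536e+00 -2.32799951e-03 -3.68262335e-02] [ 1.4192057  -1.68110878  6.22161199]
```

View pics/g.png

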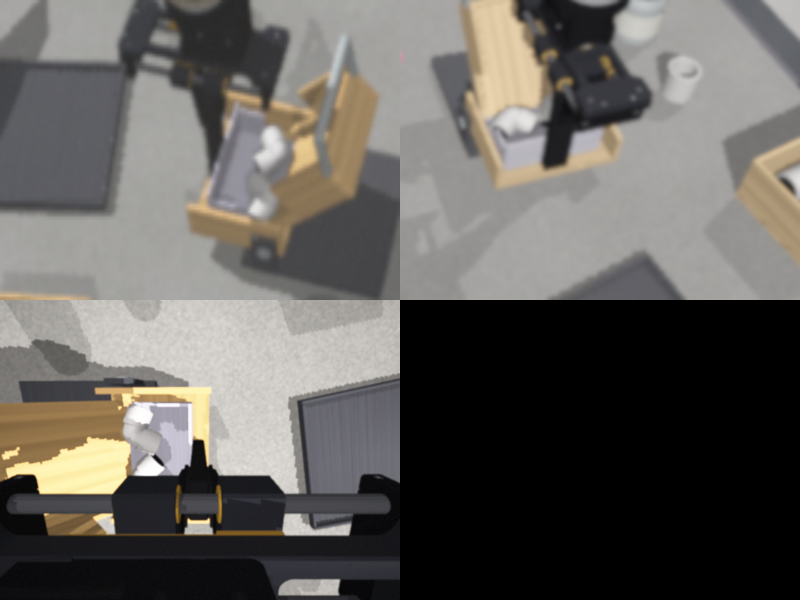

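Request:
jog_arm:
  motion:
    - [0,0,0,0,-4,0,5]
    - [0,0,0,0,-3,0,5]
    - [0,0,0,0,0,0,5]

```text
t: 16.92
eef_pos: [575.9, -61.4, 193.8]
tcp_rot: [3.141, -0.002, -0.037]
ft_force: [1.7, -2.4, 6.3]
opening: 0.146
grip_force: 30.0
```

```bash
cat > elb.py <<'E'
from h import *
for n in("scene","side","wrist"):
    o=cam(n);P=pts(o);c=o["color"].astype(int)
    e=env.state()["eef_pos"]
    m=np.all((P>[e[0]-66,e[1]+12,38+e[2]-193.8])&(P<[e[0]+66,e[1]+140,95+e[2]-193.8]),-1)&(c.min(-1)>110)&(abs(c[...,0]-c[...,1])<12)&(c[...,2]<c[...,1]+4)&(c[...,0]>c[...,2]-6)
    k,l,s,_=cv2.connectedComponentsWithStats(m.astype(np.uint8))
    for i in range(1,k):
        if s[i,4]>12: Q=P[l==i];print(n,s[i,4],np.percentile(Q,[3,50,97],0).round().tolist())
print(env.state()["eef_pos"],env.state()["tcp_rot"],env.state()["ft_force"])
E
python3 elb.py
```

```text
scene 302 [[526.0, -23.0, 43.0], [576.0, -6.0, 54.0], [632.0, 10.0, 61.0]]
side 256 [[525.0, -26.0, 43.0], [552.0, -13.0, 53.0], [589.0, 4.0, 57.0]]
side 19 [[514.0, -48.0, 42.0], [514.0, -22.0, 45.0], [517.0, -0.0, 48.0]]
wrist 47 [[638.0, 5.0, 45.0], [640.0, 8.0, 48.0], [642.0, 12.0, 52.0]]
wrist 3254 [[558.0, -24.0, 46.0], [600.0, -7.0, 55.0], [631.0, 10.0, 58.0]]
wrist 56 [[634.0, -43.0, 62.0], [635.0, -33.0, 63.0], [635.0, -23.0, 64.0]]
wrist 29 [[627.0, 19.0, 42.0], [630.0, 21.0, 44.0], [632.0, 22.0, 45.0]]
wrist 2221 [[573.0, 19.0, 41.0], [581.0, 46.0, 68.0], [594.0, 72.0, 93.0]]
wrist 40 [[591.0, 62.0, 85.0], [592.0, 65.0, 87.0], [593.0, 68.0, 90.0]]
wrist 992 [[555.0, 24.0, 44.0], [560.0, 49.0, 70.0], [564.0, 73.0, 93.0]]
wrist 357 [[541.0, 33.0, 54.0], [546.0, 44.0, 64.0], [549.0, 57.0, 77.0]]
[575.92565963 -61.41501159 193.76801456] [ 3.14075770e+00 -2.51525394e-03 -3.68154604e-02] [ 1.69024405 -1.99538861  7.4216692 ]
```

Both elbows lie over the pan (y −24…10, nose at about 29). I'll retreat gently clear of the floor edge, then tilt the nose up so they slide to the back wall.

Request:
jog_arm:
  motion:
    - [0,0,0,0,1,-0.5,5]
    - [0,0,0,0,2,-0.2,5]
    - [0,0,0,0,3,0,5]
    - [0,0,0,0,3,0,5]
    - [0,0,0,0,3,0,5]
    - [0,0,0,0,3,0,5]
    - [0,0,0,0,3,0,5]
    - [0,0,0,0,2,0,5]
    - [0,0,0,0,1,0,5]
    - [0,0,0,0,0,0,5]

```text
t: 18.32
eef_pos: [574.4, -81.9, 193.7]
tcp_rot: [3.141, -0.0, -0.037]
ft_force: [0.0, 3.2, 5.3]
opening: 0.142
grip_force: 30.0
```

```bash
python3 elb.py | grep -v "9[0-9].0\]\]"
```

```text
scene 310 [[524.0, -40.0, 42.0], [576.0, -23.0, 55.0], [628.0, -4.0, 61.0]]
side 307 [[514.0, -48.0, 42.0], [550.0, -32.0, 54.0], [591.0, -10.0, 58.0]]
wrist 59 [[632.0, -63.0, 62.0], [633.0, -53.0, 63.0], [634.0, -43.0, 65.0]]
wrist 3042 [[556.0, -40.0, 47.0], [597.0, -23.0, 55.0], [625.0, -5.0, 58.0]]
wrist 1881 [[572.0, 18.0, 39.0], [582.0, 38.0, 59.0], [595.0, 57.0, 78.0]]
wrist 791 [[555.0, 19.0, 39.0], [559.0, 39.0, 60.0], [564.0, 57.0, 77.0]]
wrist 939 [[533.0, 20.0, 39.0], [544.0, 34.0, 54.0], [549.0, 55.0, 75.0]]
[574.4413615  -81.901405   193.70336959] [ 3.14142708e+00 -1.79929218e-04 -3.67062596e-02] [-0.55037782  2.07655032  6.1297135 ]
```

The elbows came along with the pan. Now tilt and back off.

Request:
jog_arm:
  motion:
    - [1,0,0,0,3,-0.5,5]
    - [2,0,0,0,7,-1,5]
    - [2,0,0,0,7,-1,5]
    - [2,0,0,0,7,-1,5]
    - [2,0,0,0,7,-1,5]
    - [2,0,0,0,7,-1,5]
    - [2,0,0,0,7,-1,5]
    - [2,0,0,0,6,-1,5]
    - [1,0,0,0,3,-1,5]
    - [0,0,0,0,0,0,5]

```text
t: 19.73
eef_pos: [572.2, -136.8, 195.2]
tcp_rot: [-2.862, 0.001, -0.037]
ft_force: [-0.3, -1.0, -1.3]
opening: 0.145
grip_force: 30.0
```

```bash
python3 look.py i; python3 elb.py | grep -v "[79][0-9].0\]\]"
```

```text
scene 0.61 236 223 [552. -44.  75.]
scene 0.51 232 238 [614. -39.  83.]
side 0.52 330 254 [536. -46.  80.]
[ 572.43844686 -135.98619302  195.59100313] [-2.86263346e+00 -1.23430491e-04 -3.61464435e-02] [ 0.44148772 -0.18322281 -2.22532289]
scene 326 [[517.0, -59.0, 59.0], [572.0, -38.0, 78.0], [628.0, -20.0, 85.0]]
side 424 [[521.0, -61.0, 59.0], [556.0, -47.0, 76.0], [600.0, -21.0, 81.0]]
side 35 [[511.0, -84.0, 45.0], [513.0, -49.0, 56.0], [518.0, -6.0, 63.0]]
wrist 3314 [[555.0, -57.0, 60.0], [592.0, -40.0, 78.0], [624.0, -7.0, 83.0]]
[ 572.45492923 -136.06035443  195.63436888] [-2.86253708e+00 -2.11193502e-04 -3.62341557e-02] [-0.50667898 -0.45924848 -2.88081214]
```

View pics/i.png

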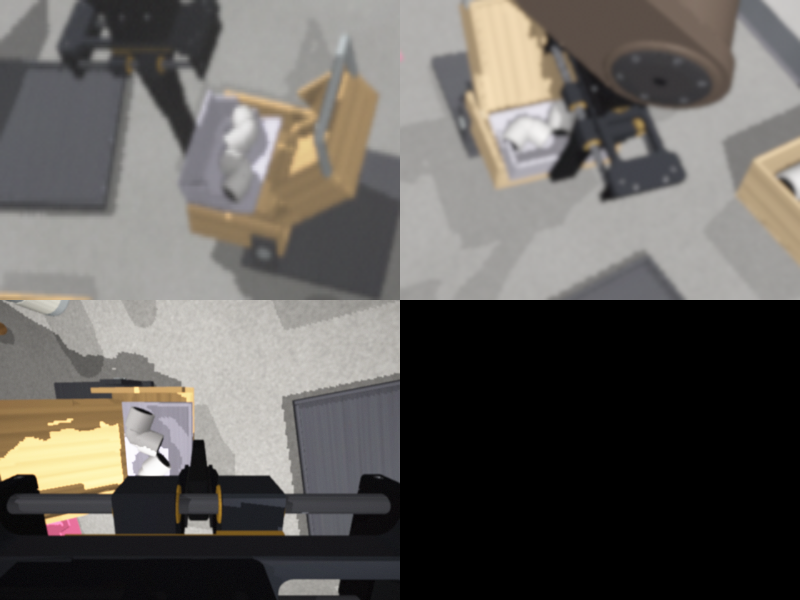

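Both elbows are in the pan, and the bin stays tipped. I'll tilt further while lifting clear.

Request:
jog_arm:
  motion:
    - [1,0,0,0,3,-3,5]
    - [2,0,0,0,6,-5,5]
    - [2,0,0,0,6,-6,5]
    - [2,0,0,0,6,-6,5]
    - [2,0,0,0,6,-6,5]
    - [2,0,0,0,6,-6,5]
    - [1,0,0,0,3,-6,5]
    - [0,0,0,0,0,-6,5]
    - [0,0,0,0,0,-6,5]
    - [0,0,0,0,0,-3,5]

```text
t: 21.38
eef_pos: [570.5, -190.7, 231.7]
tcp_rot: [-2.653, -0.001, -0.036]
ft_force: [-0.4, -1.0, -2.7]
opening: 0.144
grip_force: 30.0
```

```bash
sed -i 's/e\[2\]-193.8\])&(P</e[2]-193.8])\&(P</; s/95+e/130+e/' elb.py; python3 elb.py; python3 - <<'E'
from h import *
# tray fit from fresh images, all dark steel pts
for n in("scene","wrist"):
    o=cam(n);P=pts(o).reshape(-1,3);c=o["color"].reshape(-1,3).astype(int)
    m=np.all((P>[400,-460,2.5])&(P<[720,-180,18]),1)&(c.sum(1)<330);Q=P[m][:,:2].astype(np.float32)
    H,xe,ye=np.histogram2d(Q[:,0],Q[:,1],bins=[np.arange(400,721,8),np.arange(-460,-179,8)])
    print(n,m.sum(),np.percentile(Q,[1,50,99],0).round(),cv2.minAreaRect(Q))
E
```

```text
scene 286 [[527.0, -114.0, 105.0], [572.0, -96.0, 121.0], [621.0, -82.0, 129.0]]
side 398 [[522.0, -113.0, 108.0], [553.0, -102.0, 121.0], [594.0, -83.0, 126.0]]
wrist 29 [[630.0, -119.0, 123.0], [631.0, -117.0, 124.0], [632.0, -114.0, 125.0]]
wrist 153 [[603.0, -129.0, 127.0], [618.0, -127.0, 128.0], [630.0, -126.0, 129.0]]
wrist 2651 [[555.0, -115.0, 113.0], [595.0, -104.0, 121.0], [623.0, -89.0, 125.0]]
wrist 1511 [[545.0, -76.0, 106.0], [572.0, -61.0, 114.0], [593.0, -51.0, 119.0]]
[ 570.45421603 -190.6466961   231.30084862] [-2.65315918e+00 -3.66612675e-04 -3.63594714e-02] [ 0.08103262 -0.54863566 -2.45471001]
scene 2659 [[ 458. -454.]
 [ 570. -317.]
 [ 698. -207.]] ((569.9472045898438, -325.61407470703125), (266.68609619140625, 306.8073425292969), 88.3554916381836)
wrist 23604 [[ 453. -322.]
 [ 580. -269.]
 [ 645. -207.]] ((547.9683837890625, -271.7369689941406), (189.74142456054688, 115.17070770263672), 10.103747367858887)
```

Elbows have slid back. Tray middle is at about (553.5, −304), from two cameras, yaw about 10°. I'll carry the scoop over it, then level it.

Request:
jog_arm:
  motion:
    - [0,0,0,-0.5,8,-4,5]
    - [0,0,0,-1.5,16,-8.5,5]
    - [0,0,0,-2,22,-12,5]
    - [0,0,0,-2,22,-12,5]
    - [0,0,0,-2,22,-12,5]
    - [0,0,0,-2,22,-12,5]
    - [0,0,0,-1.5,16,-8.5,5]
    - [0,0,0,-1,10,-5,5]
    - [0,0,0,-0.5,6,-3,5]
    - [0,0,0,0,0,0,5]

```text
t: 22.88
eef_pos: [551.5, -353.5, 231.4]
tcp_rot: [-2.653, -0.0, -0.037]
ft_force: [0.2, -1.0, -2.4]
opening: 0.144
grip_force: 30.0
```

Request:
jog_arm:
  motion:
    - [-1,0,0,0,0,0,5]
    - [-2,0,0,0,0,0,5]
    - [-3,0,0,0,0,0,5]
    - [-3,0,0,0,0,0,5]
    - [-3,0,0,0,0,0,5]
    - [-3,0,0,0,0,0,5]
    - [-3,0,0,0,0,0,5]
    - [-3,0,0,0,0,0,5]
    - [-3,0,0,0,0,0,5]
    - [-2,0,0,0,0,0,5]

```text
t: 24.12
eef_pos: [551.6, -352.9, 231.9]
tcp_rot: [-3.109, -0.001, -0.036]
ft_force: [-0.7, -1.3, -2.9]
opening: 0.148
grip_force: 30.0
```

Request:
jog_arm:
  motion:
    - [-1.4,0,0,0,0,0,5]
    - [-0.6,0,0,0,0,0,5]
    - [0,0,0,0,0,0,5]

```text
t: 24.5
eef_pos: [551.4, -353.5, 231.5]
tcp_rot: [-3.141, -0.0, -0.037]
ft_force: [0.6, 0.0, -2.7]
opening: 0.143
grip_force: 30.0
```

```bash
python3 elb.py; python3 - <<'E'
from h import *
for n in("scene","side","wrist"):
    o=cam(n);P=pts(o).reshape(-1,3);c=o["color"].reshape(-1,3).astype(int)
    m=(c[:,2]>c[:,1]+3)&(c.min(1)>90)&(abs(c[:,0]-c[:,1])<20)&np.all((P>[470,-400,40])&(P<[680,-220,130]),1)
    Q=P[m]
    if m.sum()>9: print(n,"pan",m.sum(),np.percentile(Q,[2,50,98],0).round(),cv2.minAreaRect(Q[:,:2].astype(np.float32)))
    m=np.all((P>[400,-430,2.5])&(P<[720,-180,16]),1)&(c.sum(1)<330)&(np.ptp(c,axis=1)<30);Q=P[m][:,:2].astype(np.float32)
    print("tray",m.sum(),cv2.minAreaRect(Q))
E
```

```text
scene 256 [[509.0, -340.0, 80.0], [551.0, -324.0, 92.0], [599.0, -311.0, 99.0]]
side 376 [[501.0, -336.0, 86.0], [527.0, -326.0, 93.0], [568.0, -313.0, 96.0]]
wrist 183 [[609.0, -335.0, 80.0], [610.0, -319.0, 100.0], [612.0, -295.0, 102.0]]
wrist 2597 [[533.0, -341.0, 86.0], [573.0, -329.0, 93.0], [602.0, -314.0, 95.0]]
[ 551.40173427 -353.69351986  231.42130799] [-3.14129954e+00 -2.30527296e-05 -3.68994326e-02] [ 0.23554024  0.38950425 -2.33448673]
scene pan 872 [[ 494. -348.   62.]
 [ 557. -306.   70.]
 [ 614. -265.  112.]] ((555.2556762695312, -311.50762939453125), (97.08180236816406, 131.33013916015625), 87.39364624023438)
tray 1803 ((560.50732421875, -305.2064514160156), (248.4257354736328, 319.0520935058594), 89.64692687988281)
side pan 1781 [[ 490. -349.   64.]
 [ 530. -295.   67.]
 [ 598. -265.  109.]] ((550.1944580078125, -312.4721984863281), (97.55352783203125, 121.08069610595703), 87.89261627197266)
tray 3380 ((551.3997802734375, -303.3617248535156), (194.0884246826172, 183.94937133789062), 8.15815258026123)
wrist pan 4356 [[ 526. -347.   65.]
 [ 577. -299.   67.]
 [ 612. -266.  108.]] ((566.7021484375, -305.5456237792969), (84.92708587646484, 91.60884094238281), 87.8073959350586)
tray 9163 ((562.6181640625, -302.3289794921875), (169.94387817382812, 179.7666015625), 10.118708610534668)
```

Pan and tray are centred on each other. I'll lower to contact.

Request:
jog_arm:
  motion:
    - [0,0,0,0,0,10,5]
    - [0,0,0,0,0,15,5]
    - [0,0,0,0,0,15,5]
    - [0,0,0,0,0,9,5]
    - [0,0,0,0,0,5,5]
    - [0,0,0,0,0,3,5]
    - [0,0,0,0,0,1.5,5]
    - [0,0,0,0,0,1,5]
    - [0,0,0,0,0,0,5]

```text
t: 25.92
eef_pos: [551.5, -353.5, 172.2]
tcp_rot: [3.141, -0.0, -0.037]
ft_force: [-0.2, 0.9, -2.1]
opening: 0.144
grip_force: 30.0
```

Request:
jog_arm:
  motion:
    - [0,0,0,0,0,0.7,5]
    - [0,0,0,0,0,0.7,5]
    - [0,0,0,0,0,0,5]

```text
t: 26.3
eef_pos: [551.5, -353.6, 171.8]
tcp_rot: [3.141, -0.001, -0.037]
ft_force: [-1.9, 1.6, 7.2]
opening: 0.148
grip_force: 30.0
```

Contact, so I'll release and rise.

Request:
jog_arm:
  motion:
    - [0,0,0,0,0,-0.7,5]
    - [0,0,0,0,0,0,50]
    - [0,0,0,0,0,0,50]
    - [0,0,0,0,0,0,50]
    - [0,0,0,0,0,-5,50]
    - [0,0,0,0,0,-20,50]
    - [0,0,0,0,0,-40,50]
    - [0,0,0,0,0,-40,50]
    - [0,0,0,0,0,-20,50]
    - [0,0,0,0,0,0,50]

```text
t: 27.55
eef_pos: [551.6, -353.7, 298.0]
tcp_rot: [3.14, -0.003, -0.037]
ft_force: [-0.8, 0.0, -0.5]
opening: 0.526
grip_force: 0.0
```

```bash
sed -i 's/180:280,140:300/170:280,110:310/; s/190:340,270:470/190:420,250:550/' look.py; python3 look.py z
```

```text
scene 0.57 145 226 [ 594. -326.   38.]
scene 0.42 154 213 [ 531. -322.   27.]
side 0.57 378 384 [ 522. -326.   31.]
side 0.44 395 374 [ 562. -318.   29.]
[ 551.26007373 -353.40283498  295.01372359] [-3.14039533e+00  1.51487993e-03 -3.66677698e-02] [-0.37028024 -0.0388089   0.40391965]
```

View pics/z.png

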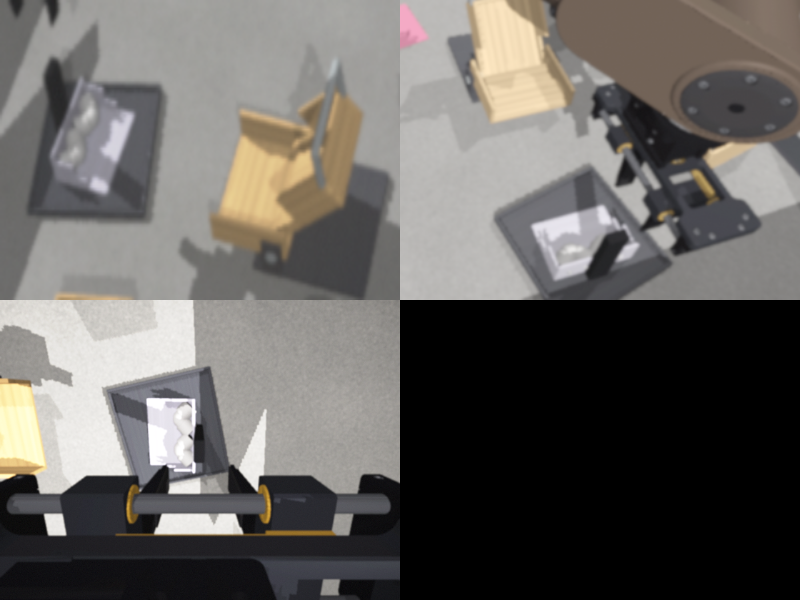

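The scoop stands mid-tray with both elbows in it, the bin is still tipped and empty, and the gripper is clear.

```bash
python3 -c "
from cell import env
print(env.job_done())"
```

```text
the job is handed in; nothing more can be done
None
```

The job is handed in after about 28 s of the 72 s allowed: the bin is tipped to its stop, and the scoop with both elbows in it stands in the middle of the tray, released; no verdict came back.

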